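# Set the gas manifold to the triangle outlet and open its supply valve

## Task

With the supply valve still closed, turn the selector knob on the gas manifold until its pointer (the end with the white line) clicks into place at the triangle tag. Then swing the valve's lever its full quarter turn, so that it lies along the pipe, pointing at the console, up against its open stop. Leave the selector at the triangle, and do not knock over or push away the things standing around.

Things in the scene. Friction and masses are not known exactly. Their poses are not given: they have to be found in the camera images.
- manifold: fixed gas manifold: grey console, top 55 mm above the worktop, four brass nozzles on one side (its outlet side), and a steel inlet pipe with a ball valve at the end farther from the robot. Origin on the worktop below the selector's axis; x to the outlet side, -y along the pipe. Console x -60 to 100 mm (nozzles to 120), y -97 to 97; pipe at x = 0 to y = -256 mm; valve stem at y = -170 mm
- selector (a joint): angle of the black selector knob about the vertical, in rad, counterclockwise from above positive; 0 is home (pointer to the outlet side, at the long tick). It clicks into place every 0.6 rad: -1.2, -0.6, 0, 0.6, 1.2, stops at +-1.35. A click takes about 0.06 N m; released within 0.2 rad of a click position, it settles there
- selector_grip (a point): point on the selector's axis at the height to grip, 32 mm above the console's top. Its x axis points along the pointer. The knob is a disc of 68 mm diameter, 9 mm high, carrying a bar grip 74 mm long (along x), 18 mm wide, whose top is 45 mm above the console; the bar has a white line and a small wedge on its pointer end
- selector_aim (a point): point in line with the pointer, 78 mm from the selector's axis, just above the console: it lies over the centre of the tag the selector is set to
- valve (a joint): angle of the valve's quarter-turn lever, in rad: 0 closed (lever across the pipe, pointing to the outlet side), 1.571 open (lever along the pipe, pointing to the console), turning counterclockwise from above; stops at both ends. It is stiff (about 0.12 N m) and stays where it is left
- valve_grip (a point): middle of the lever's black rubber grip, 70 mm from the stem's axis, 86 mm above the worktop; the grip is 60 mm long, 22 mm wide, 14 mm high; x axis along the lever outwards, z up
- valve_stem (a point): point on the lever's vertical turning axis, at the height of the lever's middle; its x axis points along the lever
- tag_triangle: black tag, flat triangle, corners 21 mm from its centre, 4 mm high, fixed on top of the console at one of the selector's four click positions off home, 78 mm from the selector's axis (which one differs each time); origin under its centre
- tag_disc: black tag, flat disc, 30 mm across, 4 mm high, fixed on top of the console at one of the selector's four click positions off home, 78 mm from the selector's axis (which one differs each time); origin under its centre
- tag_square: black tag, flat square, 28 mm wide, 4 mm high, fixed on top of the console at one of the selector's four click positions off home, 78 mm from the selector's axis (which one differs each time); origin under its centre
- tag_cross: black tag, flat plus-shaped cross, 34 mm wide with arms 9 mm wide, 4 mm high, fixed on top of the console at one of the selector's four click positions off home, 78 mm from the selector's axis (which one differs each time); origin under its centre
- sauce_bottle: brown glass sauce bottle with a black cap, 50 mm across, 156 mm high, standing to the right of the inlet pipe; origin under its centre; a bystander
- tape_roll: roll of brown packing tape lying flat, 92 mm across, 48 mm high, beyond the outlet side of the console; origin under its centre; a bystander
- salt_shaker: salt shaker with a domed grey top, 44 mm across, 90 mm high, beyond the outlet side of the console; origin under its centre; a bystander
- flat_tin: flat round tin, 86 mm across, 40 mm high, to the right of the console; origin under its centre; a bystander
- fish_tin: flat oval fish tin, 63x105 mm, 26 mm high, to the right of the console; origin under its centre; a bystander

How it is judged:
By the outcome, as a careful person would: the job done as asked, in the order asked, and still so for the second after the job is handed in, with the robot touching nothing.
It also fails if it takes over 48 s, if anything falls off the work surface, if the arm or the gripper's body presses on something with over 40 N, if the wrist force passes 120 N, or if a joint passes its speed limit or range.

## Robot

A 6-joint arm with a two-finger parallel gripper is mounted at the origin on a cart in front of the work surface, level with it; the furniture and walls round the work are solid. World frame = base frame: x ahead of the robot, y to its left, z up, the work surface at z = 0. Lengths are in mm, angles in rad, forces in N, time in s.
With the tool pointing down it reaches from about 250 to 800 mm from the base axis. Payload 3.9 kg.
Tool frame: the origin (TCP) lies midway between the tips of the shut fingers; the grasp point (between the pads) lies arm.tcp_to_grasp behind it (arm.tcp_to_grasp is the distance from the TCP to the grasp point, in mm); z points along the fingers, y is the line along which they close (so a half turn about z gives the same grasp; the last joint's range is limited). The gripper opens to 85 mm and grips with 20 to 120 N. Pads are 22 mm wide; open, the fingers measure 114 mm over their backs; the gripper's body (76 mm by 85 mm) begins 54 mm behind the grasp point. The pads swing forward as they close: fully open they stand 13 mm farther back than shut.
Start: joints at [0, 0.26, -0.138, 1.173, 0, 1.571], TCP at [524.991, -0, 206.604] pointing down, gripper open.
Joint ranges: [-2.78, 2.78], [-0.83, 1.72], [-1.28, 1.37], [-1.9, 2.12], [-1.57, 1.48], [-3.14, 3.14]. Speed limits (rad/s): [2.57, 2.57, 3.14, 3.14, 3.14, 3.14].

## Interface

Orientations are given as a unit quaternion [w, x, y, z].
In Python, from rig import sense, vision, workorder, arm gives the robot as it stands. The module is installed in compiled form; this text tells all that it offers.
- The arm moves only by the tool drive_tool, never from a script. Its argument "commands" is a list of rows, each an object with "slide": the shift along the tool's x, y, z in m, a list of three; "yaw": the turn about the tool's z in degrees. In form: [{"slide": [tx, ty, tz], "yaw": yaw}, ...]. A call has 1 to 20 rows; each row is the pose to reach, as a shift and turn from the pose commanded when the call began, along the tool's axes at that moment; what a row does not reach only later rows make up. A row lasts 1/12 s, in which the tool goes at most 41.7 mm and 7.16 degrees, less where a joint would pass 70% of its speed; a pose out of reach is approached as far as the arm can. A call with a gripper value outside its range is refused whole. "grip" is the opening, from 0 (shut) to 1 (fully open), set as the call begins (left out, the last holds). The fingers move at their own pace and stop on an object; "newtons" is the grip in N (left out, the last holds). Time passes only in rows, so rows that repeat a pose let the fingers close. It gives the time, the measured TCP pose, the force, the opening and the grip force at its end, in the units of the state.
- sense(): the state, without advancing time (a new reading comes with each control period).
- vision.get_image(name): name is "scene" or "side" or "wrist"; returns a dict with "img" (480x640x3 uint8, red, green, blue), "z_map" (480x640 float32, mm along the optical axis (not along the pixel's ray), 0 where there is no reading), "camera_matrix" (3x3 intrinsics, pixels), "dist_coeffs" ([k1, k2, p1, p2, k3] as OpenCV has them; the pictures are not rectified), "R" (3x3) and "t" (3): a world point X has camera coordinates R X + t; the wrist camera has in their place "mount" (4x4, takes a point from camera to tool coordinates, whose origin is the TCP and whose axes are the flange's). Camera axes: x right, y down, z forward; pixel columns grow to the right and rows downward; lengths in mm; the calibration is good to about 2 mm. A picture is of the moment at which its call begins: read the wrist's pose just before it.
- workorder.hand_in(): hands the job in; it is judged then, once.
The state is a dict: "time_s": time; "joint_positions": joint angles; "dq": joint speeds; "joint_torque": joint torques, N m; "ee_pos": TCP position; "eef_rot": TCP orientation; "wrist_force": force on the tool from outside, world axes, zero at the start; "torque": the same for the moment, N m; "grip_width": opening from 0.0 (shut) to 1.0 (fully open); "grip_force": force on a finger pad.
Only numpy, scipy, OpenCV 4.12 (cv2) and the standard library are available. Lean on these libraries where they do the work, as an engineer would, in place of code of your own. Each camera call takes 0.05 s, during which the arm holds its last target. There are 200 camera calls.

## Working session

There is one attempt and no reset: what is moved stays moved. The work goes in short steps, Python scripts to look and compute and a tool call to move; the robot and the scene stay as the last step left them, time stands still between calls to the robot, and variables do not carry over. Pictures are saved under pics/ and viewed, at most 10 in all, crops included, and the job is handed in when it is done.

Besides the shell and the picture viewer there is one more tool, called after "Call:" by a JSON object that holds its "method" and its "body", one argument or row to a line. drive_tool: Moves the arm, as the interface text tells. Its arguments: {"type":"object","properties":{"commands":{"type":"array","items":{"type":"object","properties":{"slide":{"type":"array","items":{"type":"number"}},"yaw":{"type":"number"}}}},"grip":{"type":"number"},"newtons":{"type":"number"}},"required":["commands"]}

```bash
mkdir -p pics; cat > h.py <<'E'
import numpy as np,cv2,pickle
from rig import sense,vision,workorder,arm
def grab(n):
    d=vision.get_image(n); pickle.dump(d,open(n+'.pkl','wb')); return d
def world(d,uv,z=None):
    """pixels -> world via depth (z None) or plane of height z"""
    uv=np.array(uv,float).reshape(-1,1,2)
    n=cv2.undistortPoints(uv,np.array(d['camera_matrix']),np.array(d['dist_coeffs']))[:,0]
    r=np.c_[n,np.ones(len(n))]; R=np.array(d['R']);t=np.array(d['t'])
    c=-R.T@t; rw=r@R
    if z is None:
        p=uv[:,0].round().astype(int); s=d['z_map'][p[:,1],p[:,0]]
    else: s=(z-c[2])/rw[:,2]
    return c+rw*s[:,None]
E
python3 - <<'E'
from h import *
for n in('scene','side'):
    d=grab(n); cv2.imwrite(f'pics/{n}0.png',d['img'][...,::-1]); print(n,-np.array(d['R']).T@d['t'])
s=sense();print(s['time_s'],s['ee_pos'],s['eef_rot'],s['wrist_force'],arm.tcp_to_grasp)
E
```

```text
scene [-84.43922332 701.40532974 634.92523803]
side [ 407.00686374 -358.4106322   586.34282131]
0.1 [ 5.24341389e+02 -1.88706639e-02  2.05831554e+02] [-6.15135919e-04  7.07104730e-01  7.07108278e-01 -6.37388819e-04] [-1.47421081  0.21653928 -0.14367105] 18.700000000000003
```

View pics/scene0.png

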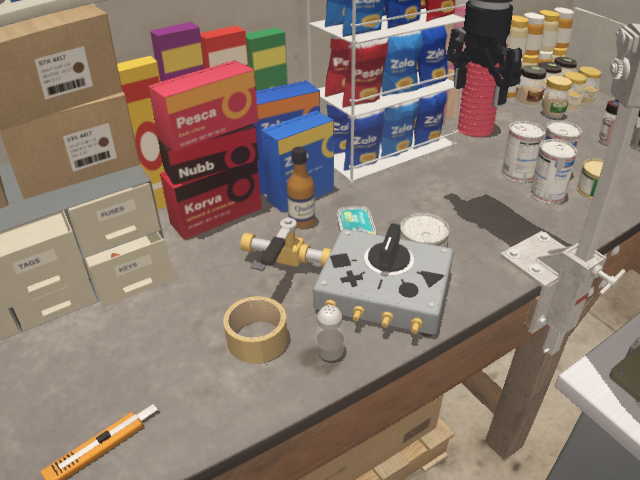

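View pics/side0.png

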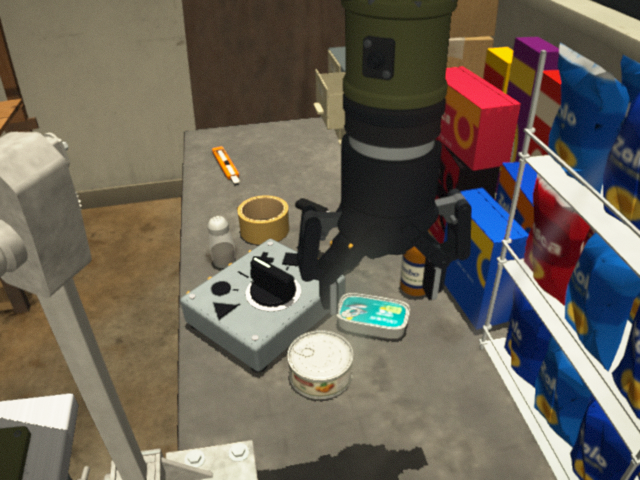

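The scene view shows the manifold at about (385,275): square (341,262), cross (351,281), disc (409,290) and triangle (433,280). The valve lever is near (280,245). The side view shows the knob at (272,282) and the triangle at (227,311), with the gripper hiding the valve. I'll enlarge the scene view.

```bash
python3 - <<'E'
from h import *
d=pickle.load(open('scene.pkl','rb'))
c=d['img'][205:345,235:465,::-1]; cv2.imwrite('pics/crop.png',cv2.resize(c,None,fx=3.4,fy=3.4,interpolation=cv2.INTER_CUBIC))
pts=[(341,262),(351,281),(409,290),(433,280)]
w=world(d,pts,59); print(w.round(1)); print(world(d,pts).round(1))
E
```

```text
[[473.1 318.2  59. ]
 [428.  330.6  59. ]
 [363.7 270.3  59. ]
 [360.2 225.8  59. ]]
[[472.1 319.   60.1]
 [428.  330.6  59.1]
 [363.6 270.3  59.1]
 [360.2 225.8  59.1]]
```

View pics/crop.png

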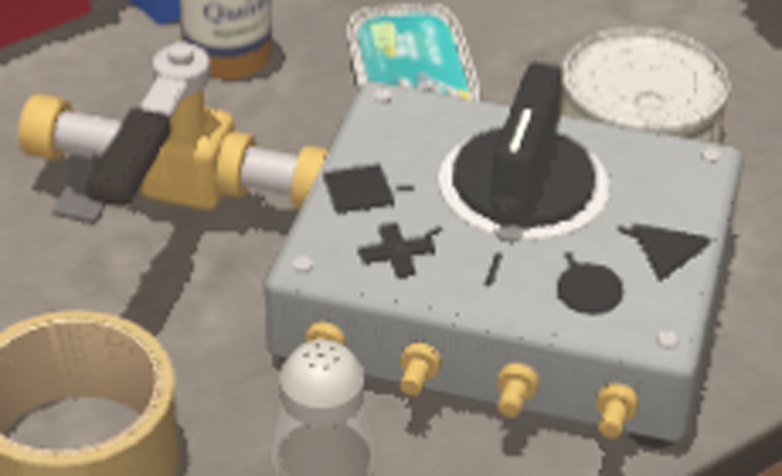

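```bash
cat > fit.py <<'E'
from h import *
from scipy.optimize import least_squares
d=pickle.load(open('scene.pkl','rb'))
vv,uu=np.mgrid[0:480,0:640]; P=world(d,np.c_[uu.ravel(),vv.ravel()]).reshape(480,640,3)
g=cv2.cvtColor(d['img'],cv2.COLOR_RGB2GRAY)
m=((g<75)&(abs(P[...,2]-58)<6)).astype(np.uint8)
n,l,st,c=cv2.connectedComponentsWithStats(m)
C=[]
for s in [(341,262),(351,281),(409,290),(433,280)]:
    k=l[s[1],s[0]]; p=world(d,c[k],59)[0]; C.append(p[:2]); print(st[k],c[k].round(1),p.round(1))
C=np.array(C); a=np.array([-1.2,-.6,.6,1.2]); L=78*np.c_[np.cos(a),np.sin(a)]
f=lambda q:(C-q[:2]-L@np.array([[np.cos(q[2]),np.sin(q[2])],[-np.sin(q[2]),np.cos(q[2])]])).ravel()
r=least_squares(f,[420,250,2.2]); q=r.x; print('frame',q,r.fun.round(1))
def W(x,y): c,s=np.cos(q[2]),np.sin(q[2]); return q[:2]+[c*x-s*y,s*x+c*y]
Rl=np.array([[np.cos(q[2]),np.sin(q[2])],[-np.sin(q[2]),np.cos(q[2])]])
Q=P.copy(); Q[...,:2]=(P[...,:2]-q[:2])@Rl.T
if __name__=='__main__':
    for nm,bx,zr in [('bar',(-45,45,-45,45),(92,106)),('lever',(25,110,-260,-60),(82,100)),('shaker',(105,230,-260,110),(60,100)),('bottle',(-180,-25,-330,-110),(60,165))]:
        k=(Q[...,0]>bx[0])&(Q[...,0]<bx[1])&(Q[...,1]>bx[2])&(Q[...,1]<bx[3])&(Q[...,2]>zr[0])&(Q[...,2]<zr[1])
        x=Q[k]; print(nm,len(x),x.mean(0).round(1),x.min(0).round(1),x.max(0).round(1), 'dir',cv2.fitLine(x[:,:2].astype(np.float32),2,0,.01,.01).ravel()[:2])
    print('valve stem',W(0,-170),'grip0',W(70,-170),'grip1',W(0,-100))
E
python3 fit.py
```

```text
[331 254  20  13 184] [340.3 260.2] [477.4 316.7  59. ]
[341 271  22  15 127] [351.6 278.4] [432.2 326.5  59. ]
[399 282  19  15 199] [408.  289.7] [365.  271.1  59. ]
[419 272  24  15 167] [431.1 277.7] [365.8 224.8  59. ]
frame [439.57641809 249.00598705   2.26000059] [-0.3 -0.3 -0.4 -0.2  0.4  0.4  0.3  0.2]
bar 388 [ 2.2  0.3 99.3] [-40.3  -9.9  92. ] [ 35.4   8.6 103. ] dir [ 0.99988204 -0.01535752]
lever 468 [  68.6 -167.8   91.3] [  25.1 -180.6   82.1] [  98.3 -157.9   96.5] dir [0.9999718  0.00751113]
shaker 582 [173.5 -45.3  79. ] [153.  -64.3  60.1] [184.1 -30.2  92.1] dir [ 0.28349203 -0.9589746 ]
bottle 4488 [-129.1 -258.   114.2] [-180. -330.   60.] [ -76.3 -168.5  165. ] dir [ 0.17814438 -0.9840044 ]
valve stem [570.77430667 357.11294349] grip0 [526.25967755 411.1356035 ] grip1 [516.75164667 312.59831437]
```

Frame fit is good (residuals under 0.5 mm). The selector is at home, the valve is closed, and the triangle is at +1.2 rad (counterclockwise). I'll move above the knob.

Call:
{"method": "drive_tool", "body": {
  "commands": [
    {"slide":[0.012,-0.004,0.003],"yaw":-2},
    {"slide":[0.037,-0.013,0.01],"yaw":-6},
    {"slide":[0.07,-0.024,0.018],"yaw":-11},
    {"slide":[0.105,-0.036,0.028],"yaw":-17},
    {"slide":[0.14,-0.048,0.037],"yaw":-22},
    {"slide":[0.175,-0.06,0.046],"yaw":-28},
    {"slide":[0.207,-0.071,0.055],"yaw":-33},
    {"slide":[0.232,-0.08,0.062],"yaw":-37},
    {"slide":[0.249,-0.0854,0.066],"yaw":-39.5},
    {"slide":[0.249,-0.0854,0.066],"yaw":-39.5},
    {"slide":[0.249,-0.0854,0.066],"yaw":-39.5},
    {"slide":[0.249,-0.0854,0.066],"yaw":-39.5}
  ],
  "grip": 0.55,
  "newtons": 40
}}

```text
time_s: 1.1
ee_pos: [439.2, 248.8, 140.5]
eef_rot: [-0.0, 0.426, 0.905, -0.0]
wrist_force: [-0.1, -0.5, -0.2]
grip_width: 0.551
grip_force: 0.0
```

```bash
python3 - <<'E'
from h import *
from scipy.spatial.transform import Rotation as R
import fit
s=sense(); d=grab('wrist'); cv2.imwrite('pics/w1.png',d['img'][...,::-1])
r=R.from_quat(np.roll(s['eef_rot'],-1)).as_matrix()
print(s['ee_pos'],s['joint_positions'],s['grip_width']); print(r.round(3))
T=np.eye(4);T[:3,:3]=r;T[:3,3]=s['ee_pos'];M=np.linalg.inv(T@np.array(d['mount']))
d['R']=M[:3,:3];d['t']=M[:3,3]
vv,uu=np.mgrid[0:480,0:640]; P=world(d,np.c_[uu.ravel(),vv.ravel()])
P=P[d['z_map'].ravel()>0]; q=fit.q
Q=P.copy();Q[:,:2]=(P[:,:2]-q[:2])@fit.Rl.T
k=(abs(Q[:,0])<50)&(abs(Q[:,1])<30)&(abs(Q[:,2]-98)<5); x=Q[k]
if len(x): print(len(x),x.min(0),x.max(0),np.percentile(x,[2,98],axis=0))
E
```

```text
[331 254  20  13 184] [340.3 260.2] [477.4 316.7  59. ]
[341 271  22  15 127] [351.6 278.4] [432.2 326.5  59. ]
[399 282  19  15 199] [408.  289.7] [365.  271.1  59. ]
[419 272  24  15 167] [431.1 277.7] [365.8 224.8  59. ]
frame [439.57641809 249.00598705   2.26000059] [-0.3 -0.3 -0.4 -0.2  0.4  0.4  0.3  0.2]
[439.22140641 248.77573552 140.5058431 ] [ 5.15607950e-01  2.64656790e-01 -3.10766421e-01  9.95939811e-01
 -3.79656073e-04  1.39670787e+00] 0.5513030132391589
[[-0.636  0.771 -0.   ]
 [ 0.771  0.636 -0.001]
 [-0.    -0.001 -1.   ]]
2796 [-40.00479794 -10.08194806  93.04353775] [ 33.19337979   7.81355692 101.54230571] [[-37.58625909  -9.63849623  95.12591115]
 [ 32.01300188   7.27025772 100.28013793]]
```

View pics/w1.png

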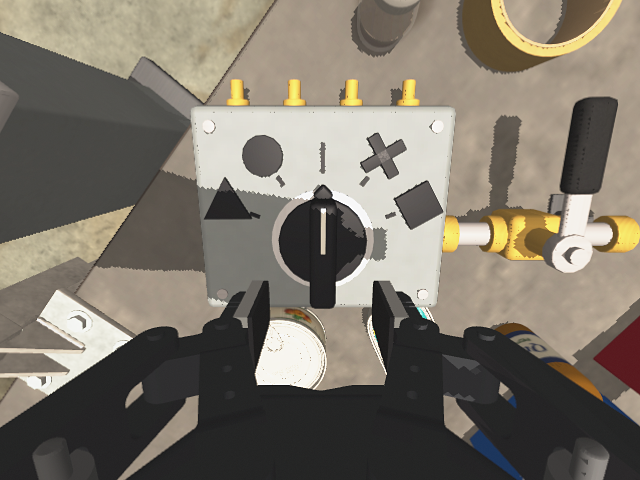

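The wrist view shows the pointer (white line at (322,230)) at the long tick. The triangle is at (230,205), and the lever (588,150) points to the outlet side. Before going down I'll check for tall obstacles.

```bash
python3 - <<'E' | tail -n +6
from h import *
import fit
d=pickle.load(open('side.pkl','rb')); s0=pickle.load(open('scene.pkl','rb'))
vv,uu=np.mgrid[0:480,0:640]
for n,d in(('scene',s0),('side',d)):
    ok=d['z_map'].ravel()>0
    P=world(d,np.c_[uu.ravel(),vv.ravel()])[ok]; U=np.c_[uu.ravel(),vv.ravel()][ok]
    Q=P.copy();Q[:,:2]=(P[:,:2]-fit.q[:2])@fit.Rl.T
    k=(Q[:,2]>104)&(Q[:,2]<330)&(np.hypot(P[:,0]-525,P[:,1])>130)
    for c,nm in(((0,0),'sel'),((0,-170),'valve')):
        r=np.hypot(Q[:,0]-c[0],Q[:,1]-c[1]); kk=k&(r<220)
        if kk.any():
            b=np.round(Q[kk][:,:2]/30)*30; u,i,ct=np.unique(b,axis=0,return_index=True,return_counts=True)
            print(n,nm,[(tuple(x.astype(int)),int(Q[kk][(b==x).all(1),2].min()),int(Q[kk][(b==x).all(1),2].max())) for x,m in zip(u,ct) if m>15])
print(fit.Rl@(world(s0,[(297,152)],156)[0,:2]-fit.q[:2]))
E
```

```text
scene sel [((np.int64(-120), np.int64(-180)), 104, 156)]
scene valve [((np.int64(-210), np.int64(-240)), 158, 161), ((np.int64(-210), np.int64(-210)), 104, 162), ((np.int64(-210), np.int64(-180)), 105, 161), ((np.int64(-180), np.int64(-300)), 114, 284), ((np.int64(-180), np.int64(-270)), 104, 162), ((np.int64(-180), np.int64(-240)), 104, 162), ((np.int64(-180), np.int64(-210)), 117, 161), ((np.int64(-150), np.int64(-330)), 283, 286), ((np.int64(-150), np.int64(-300)), 104, 286), ((np.int64(-150), np.int64(-270)), 104, 285), ((np.int64(-150), np.int64(-240)), 104, 162), ((np.int64(-120), np.int64(-360)), 283, 285), ((np.int64(-120), np.int64(-330)), 105, 286), ((np.int64(-120), np.int64(-300)), 104, 286), ((np.int64(-120), np.int64(-270)), 115, 186), ((np.int64(-120), np.int64(-210)), 104, 157), ((np.int64(-120), np.int64(-180)), 104, 156), ((np.int64(-90), np.int64(-360)), 282, 286), ((np.int64(-90), np.int64(-330)), 104, 286), ((np.int64(-90), np.int64(-300)), 104, 280), ((np.int64(-60), np.int64(-390)), 284, 285), ((np.int64(-60), np.int64(-360)), 104, 286), ((np.int64(-60), np.int
[... 500 characters left out ...]
80), np.int64(-240)), 156, 160), ((np.int64(-150), np.int64(-330)), 282, 284), ((np.int64(-150), np.int64(-300)), 141, 285), ((np.int64(-150), np.int64(-270)), 140, 284), ((np.int64(-150), np.int64(-240)), 104, 160), ((np.int64(-120), np.int64(-360)), 282, 284), ((np.int64(-120), np.int64(-330)), 184, 285), ((np.int64(-120), np.int64(-300)), 114, 285), ((np.int64(-120), np.int64(-270)), 141, 184), ((np.int64(-90), np.int64(-360)), 282, 284), ((np.int64(-90), np.int64(-330)), 104, 285), ((np.int64(-90), np.int64(-300)), 108, 283), ((np.int64(-60), np.int64(-390)), 282, 284), ((np.int64(-60), np.int64(-360)), 170, 285), ((np.int64(-60), np.int64(-330)), 104, 285)]
[-118.14894504 -193.660407  ]
```

Nothing tall stands near the selector, and the bottle at local (-118,-194) is clear of the lever's swing. I'll descend and grip.

Call:
{"method": "drive_tool", "body": {
  "commands": [
    {"slide":[-0.001,0.0006,0.015],"yaw":0},
    {"slide":[-0.001,0.0006,0.035],"yaw":0},
    {"slide":[-0.001,0.0006,0.055],"yaw":0},
    {"slide":[-0.001,0.0006,0.066],"yaw":0},
    {"slide":[-0.001,0.0006,0.071],"yaw":0},
    {"slide":[-0.001,0.0006,0.071],"yaw":0}
  ]
}}

```text
time_s: 1.65
ee_pos: [440.3, 247.3, 68.8]
eef_rot: [-0.001, 0.427, 0.904, -0.001]
wrist_force: [1.0, -1.3, 0.1]
grip_width: 0.553
grip_force: 0.0
```

Call:
{"method": "drive_tool", "body": {
  "commands": [
    {"slide":[0,0,0],"yaw":0},
    {"slide":[0,0,0],"yaw":0},
    {"slide":[0,0,0],"yaw":0},
    {"slide":[0,0,0],"yaw":0},
    {"slide":[0,0,0],"yaw":0},
    {"slide":[0,0,0],"yaw":0},
    {"slide":[0,0,0],"yaw":0},
    {"slide":[0,0,0],"yaw":0}
  ],
  "grip": 0,
  "newtons": 40
}}

```text
time_s: 2.32
ee_pos: [441.3, 248.5, 70.9]
eef_rot: [0.001, 0.427, 0.904, 0.0]
wrist_force: [-2.1, -2.6, 6.6]
grip_width: 0.196
grip_force: 39.5
```

Gripped. Now the +1.2 rad (counterclockwise) turn.

Call:
{"method": "drive_tool", "body": {
  "commands": [
    {"slide":[0,0,0],"yaw":-3},
    {"slide":[0,0,0],"yaw":-8},
    {"slide":[0,0,0],"yaw":-13},
    {"slide":[0,0,0],"yaw":-18},
    {"slide":[0,0,0],"yaw":-23},
    {"slide":[0,0,0],"yaw":-28},
    {"slide":[0,0,0],"yaw":-33},
    {"slide":[0,0,0],"yaw":-38},
    {"slide":[0,0,0],"yaw":-43},
    {"slide":[0,0,0],"yaw":-48},
    {"slide":[0,0,0],"yaw":-53},
    {"slide":[0,0,0],"yaw":-58},
    {"slide":[0,0,0],"yaw":-63},
    {"slide":[0,0,0],"yaw":-67},
    {"slide":[0,0,0],"yaw":-69},
    {"slide":[0,0,0],"yaw":-69},
    {"slide":[0,0,0],"yaw":-69},
    {"slide":[0,0,0],"yaw":-69}
  ]
}}

```text
time_s: 3.82
ee_pos: [441.2, 248.0, 70.9]
eef_rot: [0.001, -0.161, 0.987, -0.001]
wrist_force: [-2.0, -3.6, 6.0]
grip_width: 0.191
grip_force: 39.6
```

Call:
{"method": "drive_tool", "body": {
  "commands": [
    {"slide":[0,0,0],"yaw":0},
    {"slide":[0,0,0],"yaw":0},
    {"slide":[0,0,0],"yaw":0},
    {"slide":[0,0,0],"yaw":0},
    {"slide":[0,0,0],"yaw":0}
  ],
  "grip": 0.5
}}

```text
time_s: 4.23
ee_pos: [440.7, 248.8, 69.6]
eef_rot: [0.0, -0.161, 0.987, 0.0]
wrist_force: [0.4, 0.3, 0.1]
grip_width: 0.503
grip_force: 0.0
```

Call:
{"method": "drive_tool", "body": {
  "commands": [
    {"slide":[0,0,-0.015],"yaw":0},
    {"slide":[0,0,-0.04],"yaw":0},
    {"slide":[0,0,-0.07],"yaw":0},
    {"slide":[0,0,-0.075],"yaw":0},
    {"slide":[0,0,-0.075],"yaw":0},
    {"slide":[0,0,-0.075],"yaw":0}
  ]
}}

```text
time_s: 4.73
ee_pos: [440.8, 248.7, 144.4]
eef_rot: [0.0, -0.161, 0.987, 0.0]
wrist_force: [-1.3, 0.2, -0.1]
grip_width: 0.5
grip_force: 0.0
```

```bash
cp scene.pkl s0.pkl; sed -i "s/scene.pkl/s0.pkl/" fit.py; python3 - <<'E' | tail -n +6
from h import *
s=sense(); d=grab('wrist'); cv2.imwrite('pics/w2.png',d['img'][...,::-1])
import fit
from scipy.spatial.transform import Rotation as R
r=R.from_quat(np.roll(s['eef_rot'],-1)).as_matrix(); print(s['time_s'],s['ee_pos'],s['joint_positions']); print(r.round(3))
p=np.array(s['ee_pos'])
T=np.eye(4);T[:3,:3]=r;T[:3,3]=p;M=np.linalg.inv(T@np.array(d['mount']));d['R']=M[:3,:3];d['t']=M[:3,3]
vv,uu=np.mgrid[0:480,0:640]; P=world(d,np.c_[uu.ravel(),vv.ravel()])[d['z_map'].ravel()>0]
Q=P.copy();Q[:,:2]=(P[:,:2]-fit.q[:2])@fit.Rl.T
x=Q[(np.hypot(Q[:,0],Q[:,1])<50)&(abs(Q[:,2]-99)<3)][:,:2].astype(np.float32); v=cv2.fitLine(x,2,0,.01,.01).ravel(); print('bar',len(x),v,np.arctan2(v[1],v[0]))
print('to grip0 tool',r.T@(np.r_[fit.W(70,-170),140]-p), 'angle tool x world',np.degrees(np.arctan2(r[1,0],r[0,0])),'theta',np.degrees(fit.q[2]))
E
```

```text
4.7333 [440.75745454 248.70928432 144.43768609] [ 5.13693272e-01  2.63179494e-01 -3.01856829e-01  1.00529970e+00
  6.60416312e-05  1.90801087e-01]
[[-0.948 -0.317  0.   ]
 [-0.317  0.948  0.   ]
 [-0.     0.    -1.   ]]
bar 2593 [ 0.35988596  0.9329963  -2.2662497   0.17476174] 1.2026507
to grip0 tool [-132.621239    126.90095214    4.51527067] angle tool x world -161.4996416010704 theta 129.4884955969671
```

View pics/w2.png

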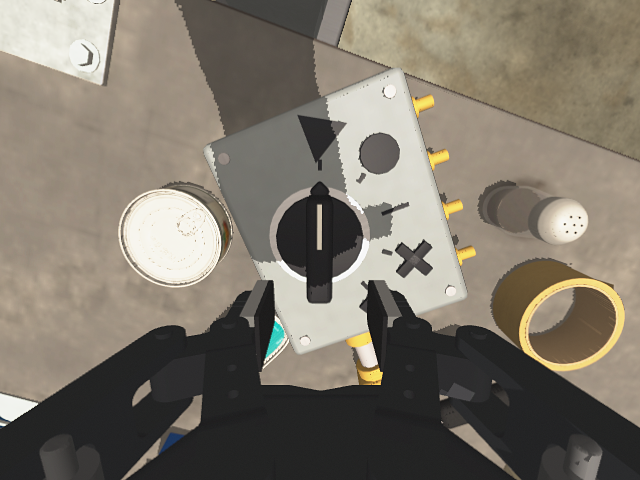

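The selector has settled at +1.203 rad, with the white line (319,230) aligned with the triangle (320,135). Next, above the lever's grip.

Call:
{"method": "drive_tool", "body": {
  "commands": [
    {"slide":[-0.008,0.007,0],"yaw":4},
    {"slide":[-0.024,0.023,0],"yaw":11},
    {"slide":[-0.042,0.04,0],"yaw":18},
    {"slide":[-0.06,0.057,0],"yaw":25},
    {"slide":[-0.076,0.073,0],"yaw":32},
    {"slide":[-0.092,0.088,0],"yaw":39},
    {"slide":[-0.106,0.102,0],"yaw":46},
    {"slide":[-0.118,0.113,0],"yaw":53},
    {"slide":[-0.127,0.122,0],"yaw":60},
    {"slide":[-0.1326,0.1269,0],"yaw":66},
    {"slide":[-0.1326,0.1269,0],"yaw":69},
    {"slide":[-0.1326,0.1269,0],"yaw":69},
    {"slide":[-0.1326,0.1269,0],"yaw":69}
  ],
  "grip": 0.6
}}

```text
time_s: 5.87
ee_pos: [525.2, 410.4, 142.6]
eef_rot: [-0.001, 0.426, 0.905, -0.002]
wrist_force: [0.6, 0.1, 0.8]
grip_width: 0.594
grip_force: 0.0
```

```bash
python3 - <<'E' | tail -n +6
from h import *
s=sense(); d=grab('wrist'); cv2.imwrite('pics/w3.png',d['img'][...,::-1])
import fit
from scipy.spatial.transform import Rotation as R
r=R.from_quat(np.roll(s['eef_rot'],-1)).as_matrix(); print(s['time_s'],s['ee_pos'],s['joint_positions']); print(r.round(3))
p=np.array(s['ee_pos'])
T=np.eye(4);T[:3,:3]=r;T[:3,3]=p;M=np.linalg.inv(T@np.array(d['mount']));d['R']=M[:3,:3];d['t']=M[:3,3]
vv,uu=np.mgrid[0:480,0:640]; ok=d['z_map'].ravel()>0
P=world(d,np.c_[uu.ravel(),vv.ravel()])[ok]; g=cv2.cvtColor(d['img'],cv2.COLOR_RGB2GRAY).ravel()[ok]
Q=P.copy();Q[:,:2]=(P[:,:2]-fit.q[:2])@fit.Rl.T
k=(Q[:,0]>10)&(Q[:,0]<115)&(abs(Q[:,1]+170)<25)&(abs(Q[:,2]-92)<4)&(g<90)
x=Q[k][:,:2].astype(np.float32); v=cv2.fitLine(x,2,0,.01,.01).ravel(); print('lever',len(x),v,Q[k].min(0),Q[k].max(0))
rect=cv2.minAreaRect(x); print(rect)
c=fit.W(*rect[0]); print('grip centre',c,'tool shift',r.T@(np.r_[c,67.5]-p))
E
```

```text
5.8667 [525.23724429 410.36171574 142.62568888] [ 6.63230696e-01  5.36327377e-01  1.29237017e-01  1.16716110e+00
 -7.56727594e-06  1.54303825e+00]
[[-0.637  0.771 -0.003]
 [ 0.771  0.637 -0.002]
 [ 0.    -0.003 -1.   ]]
lever 2426 [ 9.9983144e-01  1.8359916e-02  6.9033302e+01 -1.6998180e+02] [  38.53819604 -181.18173029   88.01142388] [  97.242454   -158.83255253   93.82246117]
((67.8863296508789, -169.97325134277344), (58.71626663208008, 21.701210021972656), 0.8829505443572998)
grip centre [527.58316638 409.48736348] tool shift [-2.17548068  1.51005815 75.12072936]
```

View pics/w3.png

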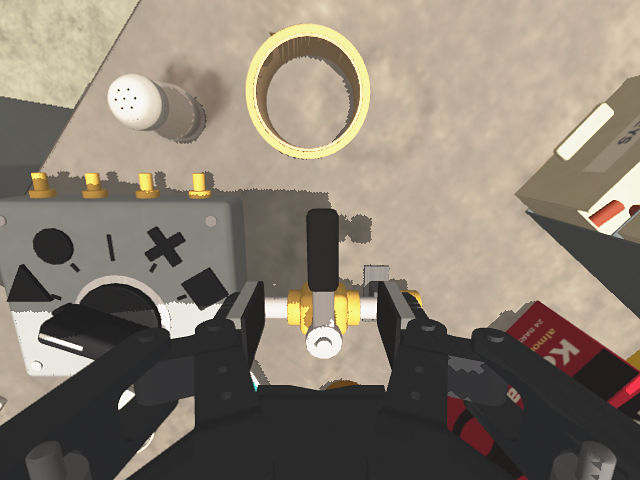

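The lever's grip is at (322,250), centred between the fingers and across the pipe (closed); the selector still points to the triangle. I'll descend and grip.

Call:
{"method": "drive_tool", "body": {
  "commands": [
    {"slide":[-0.002,0.001,0.015],"yaw":0},
    {"slide":[-0.002,0.001,0.035],"yaw":0},
    {"slide":[-0.002,0.001,0.055],"yaw":0},
    {"slide":[-0.002,0.001,0.069],"yaw":0},
    {"slide":[-0.002,0.001,0.075],"yaw":0},
    {"slide":[-0.002,0.001,0.075],"yaw":0}
  ]
}}

```text
time_s: 6.42
ee_pos: [526.7, 408.7, 67.5]
eef_rot: [-0.001, 0.426, 0.905, -0.002]
wrist_force: [-0.2, -0.0, -0.1]
grip_width: 0.597
grip_force: 0.0
```

Call:
{"method": "drive_tool", "body": {
  "commands": [
    {"slide":[0,0,0],"yaw":0},
    {"slide":[0,0,0],"yaw":0},
    {"slide":[0,0,0],"yaw":0},
    {"slide":[0,0,0],"yaw":0},
    {"slide":[0,0,0],"yaw":0},
    {"slide":[0,0,0],"yaw":0},
    {"slide":[0,0,0],"yaw":0},
    {"slide":[0,0,0],"yaw":0}
  ],
  "grip": 0,
  "newtons": 40
}}

```text
time_s: 7.08
ee_pos: [528.2, 410.2, 69.7]
eef_rot: [0.0, 0.427, 0.904, 0.0]
wrist_force: [0.4, 0.1, -0.3]
grip_width: 0.0
grip_force: 0.0
```

```bash
python3 - <<'E'
import numpy as np
# tool x = radial outwards, tool y = -(ccw tangent); start a=0
for i in [1,4,8,13,18,24,30,36,42,48,54,60,66,72,77,82,86,89,91,92.5]:
    a=np.radians(i); print(i,[round((70*np.cos(a)-70)/1e3,4),round(-70*np.sin(a)/1e3,4),0])
E
```

```text
1 [np.float64(-0.0), np.float64(-0.0012), 0]
4 [np.float64(-0.0002), np.float64(-0.0049), 0]
8 [np.float64(-0.0007), np.float64(-0.0097), 0]
13 [np.float64(-0.0018), np.float64(-0.0157), 0]
18 [np.float64(-0.0034), np.float64(-0.0216), 0]
24 [np.float64(-0.0061), np.float64(-0.0285), 0]
30 [np.float64(-0.0094), np.float64(-0.035), 0]
36 [np.float64(-0.0134), np.float64(-0.0411), 0]
42 [np.float64(-0.018), np.float64(-0.0468), 0]
48 [np.float64(-0.0232), np.float64(-0.052), 0]
54 [np.float64(-0.0289), np.float64(-0.0566), 0]
60 [np.float64(-0.035), np.float64(-0.0606), 0]
66 [np.float64(-0.0415), np.float64(-0.0639), 0]
72 [np.float64(-0.0484), np.float64(-0.0666), 0]
77 [np.float64(-0.0543), np.float64(-0.0682), 0]
82 [np.float64(-0.0603), np.float64(-0.0693), 0]
86 [np.float64(-0.0651), np.float64(-0.0698), 0]
89 [np.float64(-0.0688), np.float64(-0.07), 0]
91 [np.float64(-0.0712), np.float64(-0.07), 0]
92.5 [np.float64(-0.0731), np.float64(-0.0699), 0]
```

The fingers closed on nothing (opening 0), so I'll look.

```bash
python3 - <<'E'
from h import *
out=[]
for n,c in(('scene',(190,330,200,390)),):
    d=grab(n); a=d['img'][c[0]:c[1],c[2]:c[3],::-1]; cv2.imwrite('pics/s4.png',cv2.resize(a,None,fx=4,fy=4,interpolation=cv2.INTER_CUBIC))
print(sense())
E
```

```text
{'time_s': 7.1333, 'joint_positions': array([ 6.60217869e-01,  5.80419317e-01,  1.14185851e-02,  1.00173478e+00,
       -9.41574656e-06,  1.54160809e+00]), 'dq': array([ 0.00068603,  0.0018053 , -0.00084141, -0.0010982 ,  0.00112026,
        0.00062799]), 'joint_torque': array([-2.70850014e-04, -5.63385344e+01,  2.40148580e+01, -2.09787413e-04,
       -3.29781335e-05, -1.60503978e-04]), 'ee_pos': array([528.22846333, 410.14102709,  69.6595898 ]), 'eef_rot': array([1.79664488e-05, 4.26568263e-01, 9.04455370e-01, 2.49819666e-05]), 'wrist_force': array([ 0.82841862, -1.07135533, -0.10087801]), 'torque': array([ 0.01204989,  0.01149388, -0.0444719 ]), 'grip_force': 0.0, 'grip_width': -0.0008255836388550679}
```

View pics/s4.png

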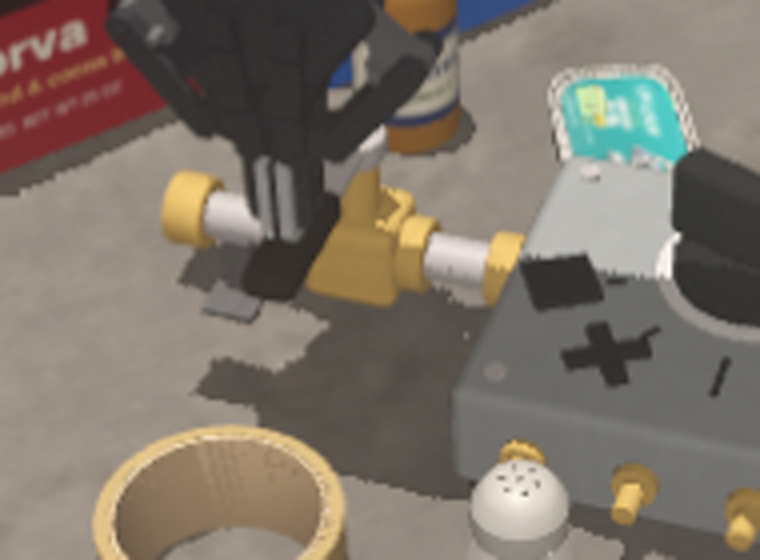

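The crop shows the shut fingers ending at about (285,240), at the left part of the lever, which hasn't moved. I'll measure the fingertips against the lever.

```bash
python3 - <<'E' | tail -n +6
from h import *
import fit
d=pickle.load(open('scene.pkl','rb'))
def loc(p): q=p.copy(); q[:,:2]=(p[:,:2]-fit.q[:2])@fit.Rl.T; return q.round(1)
cr=[(265,180),(270,210),(273,228),(290,180),(290,215),(292,232),(275,255),(265,280),(300,265),(325,220),(320,250)]
uv=[(200+x/4,190+y/4) for x,y in cr]
for c,p in zip(cr,loc(world(d,uv))): print(c,p)
s=sense(); P=np.array([s['ee_pos'],s['ee_pos']+np.array([0,0,20.])]); print('tcp loc',loc(P))
print((cv2.projectPoints(P,cv2.Rodrigues(np.array(d['R']))[0],np.array(d['t']),np.array(d['camera_matrix']),np.array(d['dist_coeffs']))[0][:,0]-[200,190])*4)
E
```

```text
(265, 180) [  75.9 -174.   122. ]
(270, 210) [  77.1 -172.6  108.9]
(273, 228) [  76.8 -172.2  100. ]
(290, 180) [  76.3 -163.6  124.6]
(290, 215) [  78.  -164.   109.2]
(292, 232) [  76.6 -164.5   99.7]
(275, 255) [  83.4 -169.2   92.6]
(265, 280) [  94.8 -168.9   89.5]
(300, 265) [  81.1 -160.2   88.1]
(325, 220) [  53.9 -160.5   89.1]
(320, 250) [  15.1 -180.9   38.5]
tcp loc [[  68.  -170.9   69.7]
 [  68.  -170.9   89.7]]
[[290.18076384 275.48834054]
 [286.61266547 235.77267128]]
```

```bash
python3 - <<'E'
from h import *
old=pickle.load(open('wrist.pkl','rb')); new=grab('wrist'); cv2.imwrite('pics/w5.png',new['img'][...,::-1])
for d in(old,new):
    M=np.linalg.inv(np.array(d['mount'])); e=dict(d,R=M[:3,:3],t=M[:3,3])
    vv,uu=np.mgrid[0:480,0:640]; P=world(e,np.c_[uu.ravel(),vv.ravel()])[d['z_map'].ravel()>0]
    k=(abs(P[:,0])<40)&(abs(P[:,1])<45)&(P[:,2]<30)
    H,_,_=np.histogram2d(P[k,0],P[k,1],bins=[np.arange(-40,41,8),np.arange(-45,46,9)]); 
    Z=np.full(H.shape,np.nan)
    for i in range(H.shape[0]):
        for j in range(H.shape[1]):
            m=k&(P[:,0]//8+5==i)&((P[:,1]+45)//9==j)
            if m.sum()>3: Z[i,j]=P[m,2].max().round(0)
    print(Z)
E
```

```text
[[  nan   nan   nan   nan   nan   nan   nan   nan   nan   nan]
 [  nan   nan   nan   nan   nan   nan   nan   nan   nan   nan]
 [  nan   nan   nan   nan   nan   nan   nan   nan   nan   nan]
 [ -79.   nan  -29.   nan   nan   nan   nan  -29.   nan  -79.]
 [ -79.   nan  -27.   nan   nan   nan   nan  -27.   nan  -79.]
 [ -33.  -33.  -27.   nan   nan   nan   nan  -26.  -33.  -34.]
 [ -67.  -30.  -30.  -96.  -96.  -96.  -95.  -29.  -29.  -66.]
 [  nan  -92.  -90.  -97. -120. -119.  -96.  -90.  -92.   nan]
 [  nan   nan   nan   nan   nan   nan   nan   nan   nan   nan]
 [  nan   nan   nan   nan   nan   nan   nan   nan   nan   nan]]
[[  nan   nan   nan   nan   nan   nan   nan   nan   nan   nan]
 [  nan   nan   nan   nan   nan   nan   nan   nan   nan   nan]
 [  nan   nan   nan   nan   nan   nan   nan   nan   nan   nan]
 [ -77.  -73.  -79.   nan  -60.  -60.   nan  -80.  -72.  -78.]
 [ -79.  -74.  -79.   nan  -60.  -59.   nan  -79.  -75.  -79.]
 [ -95.  -77.  -66.  -17.  -21.  -19.  -17.  -65.  -79.  -96.]
 [ -77.  -68.  -68.  -16.  -21.  -19.  -16.  -68.  -68.  -78.]
 [  nan   nan -112.  -17.  -20.  -19.  -16. -113.   nan   nan]
 [  nan   nan   nan  -14.  -14.  -13.  -14.   nan   nan   nan]
 [  nan   nan   nan   nan   nan   nan   nan   nan   nan   nan]]
```

View pics/w5.png

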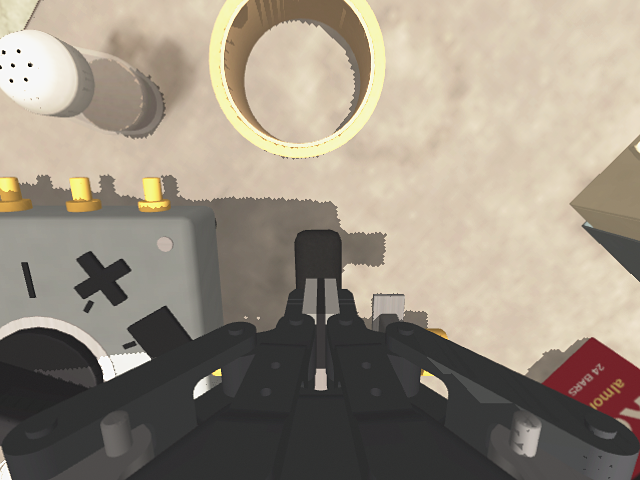

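The wrist view shows the shut fingers (320,300) on top of the lever rather than around it. When open, the fingertips stand about 27 mm behind the TCP, so they closed just above the lever's top. I'll open, go 18 mm deeper (tips then still over 70 mm high) and grip again.

Call:
{"method": "drive_tool", "body": {
  "commands": [
    {"slide":[0,0,0],"yaw":0},
    {"slide":[0,0,0],"yaw":0},
    {"slide":[0,0,0],"yaw":0},
    {"slide":[0,0,0],"yaw":0},
    {"slide":[0,0,0],"yaw":0},
    {"slide":[0,0,0],"yaw":0},
    {"slide":[0,-0.001,0.006],"yaw":0},
    {"slide":[0,-0.001,0.012],"yaw":0},
    {"slide":[0,-0.001,0.018],"yaw":0},
    {"slide":[0,-0.001,0.018],"yaw":0},
    {"slide":[0,-0.001,0.018],"yaw":0}
  ],
  "grip": 0.6
}}

```text
time_s: 8.1
ee_pos: [526.8, 409.0, 50.6]
eef_rot: [-0.0, 0.427, 0.904, -0.001]
wrist_force: [-0.5, 0.2, 0.3]
grip_width: 0.6
grip_force: 0.0
```

Call:
{"method": "drive_tool", "body": {
  "commands": [
    {"slide":[0,0,0],"yaw":0},
    {"slide":[0,0,0],"yaw":0},
    {"slide":[0,0,0],"yaw":0},
    {"slide":[0,0,0],"yaw":0},
    {"slide":[0,0,0],"yaw":0},
    {"slide":[0,0,0],"yaw":0},
    {"slide":[0,0,0],"yaw":0},
    {"slide":[0,0,0],"yaw":0}
  ],
  "grip": 0,
  "newtons": 40
}}

```text
time_s: 8.77
ee_pos: [527.8, 409.8, 52.1]
eef_rot: [0.0, 0.427, 0.904, 0.0]
wrist_force: [-0.6, 0.2, 2.7]
grip_width: 0.242
grip_force: 41.6
```

Now gripped (opening 0.24, 42 N). Next, the quarter turn along the arc (radius 70 mm) with a slight overdrive at the end.

Call:
{"method": "drive_tool", "body": {
  "commands": [
    {"slide":[0,-0.0012,0],"yaw":-1},
    {"slide":[-0.0002,-0.0049,0],"yaw":-4},
    {"slide":[-0.0007,-0.0097,0],"yaw":-8},
    {"slide":[-0.0018,-0.0157,0],"yaw":-13},
    {"slide":[-0.0034,-0.0216,0],"yaw":-18},
    {"slide":[-0.0061,-0.0285,0],"yaw":-24},
    {"slide":[-0.0094,-0.035,0],"yaw":-30},
    {"slide":[-0.0134,-0.0411,0],"yaw":-36},
    {"slide":[-0.018,-0.0468,0],"yaw":-42},
    {"slide":[-0.0232,-0.052,0],"yaw":-48},
    {"slide":[-0.0289,-0.0566,0],"yaw":-54},
    {"slide":[-0.035,-0.0606,0],"yaw":-60},
    {"slide":[-0.0415,-0.0639,0],"yaw":-66},
    {"slide":[-0.0484,-0.0666,0],"yaw":-72},
    {"slide":[-0.0543,-0.0682,0],"yaw":-77},
    {"slide":[-0.0603,-0.0693,0],"yaw":-82},
    {"slide":[-0.0651,-0.0698,0],"yaw":-86},
    {"slide":[-0.0688,-0.07,0],"yaw":-89},
    {"slide":[-0.0712,-0.07,0],"yaw":-91},
    {"slide":[-0.0725,-0.07,0],"yaw":-92}
  ]
}}

```text
time_s: 10.43
ee_pos: [519.2, 311.9, 52.1]
eef_rot: [0.001, -0.354, 0.935, 0.004]
wrist_force: [-5.0, 9.3, 0.8]
grip_width: 0.247
grip_force: 46.3
```

Call:
{"method": "drive_tool", "body": {
  "commands": [
    {"slide":[0,0,0],"yaw":0},
    {"slide":[0,0,0],"yaw":0},
    {"slide":[0,0,0],"yaw":0},
    {"slide":[0,0,0],"yaw":0}
  ]
}}

```text
time_s: 10.77
ee_pos: [519.1, 311.9, 52.0]
eef_rot: [0.001, -0.354, 0.935, 0.003]
wrist_force: [-3.1, 6.6, 1.6]
grip_width: 0.249
grip_force: 46.2
```

The force opposes the motion (about 8 N), so the lever is at its stop. I'll release, lift and check.

Call:
{"method": "drive_tool", "body": {
  "commands": [
    {"slide":[0,0,0],"yaw":0},
    {"slide":[0,0,0],"yaw":0},
    {"slide":[0,0,0],"yaw":0},
    {"slide":[0,0,0],"yaw":0},
    {"slide":[0,0,0],"yaw":0},
    {"slide":[0,0,0],"yaw":0}
  ],
  "grip": 0.55
}}

```text
time_s: 11.27
ee_pos: [519.5, 308.7, 51.5]
eef_rot: [-0.0, -0.354, 0.935, -0.0]
wrist_force: [0.5, 0.4, 0.6]
grip_width: 0.549
grip_force: 0.0
```

Call:
{"method": "drive_tool", "body": {
  "commands": [
    {"slide":[0,0,-0.015],"yaw":0},
    {"slide":[0,0,-0.04],"yaw":0},
    {"slide":[0,0,-0.08],"yaw":0},
    {"slide":[0,0,-0.12],"yaw":0},
    {"slide":[0,0,-0.15],"yaw":0},
    {"slide":[0,0,-0.15],"yaw":0},
    {"slide":[0,0,-0.15],"yaw":0}
  ]
}}

```text
time_s: 11.85
ee_pos: [521.1, 309.8, 204.1]
eef_rot: [0.003, -0.354, 0.935, 0.0]
wrist_force: [-0.2, -0.4, -0.4]
grip_width: 0.549
grip_force: 0.0
```

```bash
python3 - <<'E' | tail -n +6
from h import *
import fit
s=sense(); d=grab('wrist'); e=grab('scene')
cv2.imwrite('pics/s6.png',np.hstack([cv2.resize(x['img'],(400,300)) for x in(d,e)])[...,::-1])
from scipy.spatial.transform import Rotation as R
T=np.eye(4);T[:3,:3]=R.from_quat(np.roll(s['eef_rot'],-1)).as_matrix();T[:3,3]=s['ee_pos'];M=np.linalg.inv(T@np.array(d['mount']));d['R']=M[:3,:3];d['t']=M[:3,3]
vv,uu=np.mgrid[0:480,0:640]
for n,d in(('wrist',d),('scene',e)):
    ok=d['z_map'].ravel()>0; P=world(d,np.c_[uu.ravel(),vv.ravel()])[ok]; g=cv2.cvtColor(d['img'],cv2.COLOR_RGB2GRAY).ravel()[ok]
    Q=P.copy();Q[:,:2]=(P[:,:2]-fit.q[:2])@fit.Rl.T
    for nm,k in(('bar',(np.hypot(Q[:,0],Q[:,1])<50)&(abs(Q[:,2]-99)<3)),('lever',(abs(Q[:,0])<20)&(Q[:,1]<-65)&(Q[:,1]>-135)&(abs(Q[:,2]-91.5)<3)&(g<90))):
        x=Q[k][:,:2].astype(np.float32)
        if len(x)>20: v=cv2.fitLine(x,2,0,.01,.01).ravel(); print(n,nm,len(x),v,'rad',np.arctan2(v[1],v[0]),cv2.minAreaRect(x))
E
```

```text
wrist bar 2228 [ 0.36105862  0.9325431  -2.7830737  -1.4007677 ] rad 1.2013935 ((-3.0922107696533203, -2.338603973388672), (72.89968872070312, 17.75447654724121), 68.6917495727539)
wrist lever 1515 [ 1.6080890e-03  9.9999869e-01 -2.7386773e+00 -9.9098373e+01] rad 1.5691882 ((-2.8383541107177734, -100.0522232055664), (21.35748291015625, 57.159332275390625), 0.027334611862897873)
scene bar 369 [ 0.36768892  0.92994887 -0.30945054 -0.824601  ] rad 1.1942737 ((-2.4844841957092285, -1.1077651977539062), (73.65361785888672, 20.268264770507812), 69.89884948730469)
scene lever 273 [ 1.0173221e-02 -9.9994826e-01  1.4775918e+00 -9.9032166e+01] rad -1.5606229 ((-0.9464130401611328, -100.1080322265625), (22.759517669677734, 57.898956298828125), 0.22004972398281097)
```

View pics/s6.png

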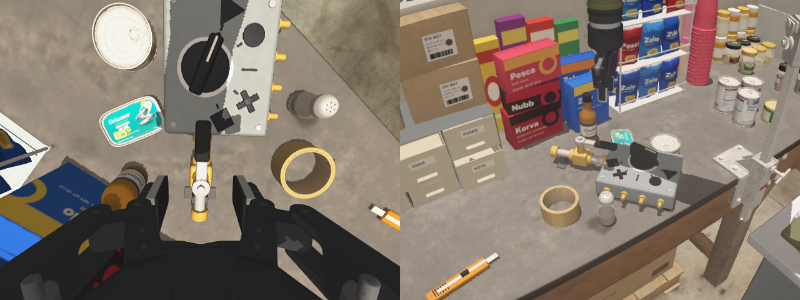

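The selector measures 1.20 rad, pointing at the triangle (233,12). The lever measures 1.57 rad, lying along the pipe towards the console (203,140). The things around stand where they were, and the gripper is clear, so I'll hand in.

```bash
python3 -c "
from rig import workorder; print(workorder.hand_in())"
```

```text
the job is handed in; nothing more can be done
None
```

The job is handed in, finished at about 12 s: the selector was set first and measures 1.20 rad at the triangle, the valve lever measures 1.57 rad against its open stop, and none of the things around look moved; no verdict came back.

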